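# Slide a car mirror under the spring flap of a curing hood

### The job

Load the small car mirror that lies in the lane into the curing hood: press the flap's long lip down with one fingertip so that the shutter swings up and stays up, and while it is held open push the mirror along the lane by the back of its foot with the other fingertip, until its head is completely inside the hood. Then let the flap spring fully shut over the mirror's thin neck. Only press and push: do not lift the mirror, and leave everything else standing where it is.

Things in the scene. Friction and masses are not known exactly. Their poses are not given: they have to be found in the camera images.
- hood: Curing hood fixed to the table: aluminium base and lane, grey hood, black lamp on top. Origin: on the table under the lane's centre line at the hood's mouth; x along the lane into the hood, y left across it, z up. Lane floor at z = 6 mm, from x = -260 to the back wall at x = 80. Guide rails: inner faces y = +-34, tops z = 18, x = -250 to 0. All mm here and below are in this frame.
- mouth (a point): Middle of the hood's mouth, on the lane floor (hood frame 0, 0, 6 mm). Hood walls (y = +-34 to +-40) run from x = 0 to 86 mm, roof top z = 66, lamp top z = 94 (x = 23 to 73).
- axle (a point): Middle of the flap's axle, which runs parallel to the lane at y = 50, z = 50 mm (this point: x = -149). Two hinge posts, 10 x 12 mm, stand under it at x = -255 and x = -22, up to z = 56.
- flap (a joint): Angle of the steel flap, rad: 0 shut, 0.72 open at its stop. It rocks like a seesaw on the axle: lip down, shutter up. From 0.5 the mirror's head passes under the shutter (0.6: 4 mm to spare). A spring shuts it: 0.1 N m at 0, 0.2 N m at 0.7, so 3 to 6 N pressed 35 mm from the axle. It shuts by itself when released.
- lip (a point): Centre of the top of the flap's press lip, a flat steel plate on the +y side of the axle: 198 mm long (x = -248 to -50), 64 wide (4 to 68 from the axle), 4 thick. Shut it is level, top at z = 52; at 0.6 rad it slopes down away from the lane, top z = 52 less 0.68 x the level distance from the axle. Press anywhere on it; a fingertip may slide along it while pressing.
- shutter (a point): Middle of the bottom edge of the flap's shutter, an upright plate 6 mm thick (x = -8 to -2) across the hood's mouth. Shut it spans y = -34 to 22 and z = 60 down to 18: the mirror's neck fits under it, the head does not, and it cannot be pushed open along x. It swings up in its own plane; at 0.7 rad its free end stands 112 mm above the table.
- mirror: Black mirror, about 0.25 kg, lying in the lane, glass up: head 60 long (x), 62 wide, 28 mm high; then a neck 18 wide, 8 high, 55 long; then a foot block 34 long, 46 wide, 40 high. Origin: centre of the head's underside; x from foot to head. Foot: x = -85 to -119. In the hood frame the head is wholly inside when the origin is at x = 30 or more; it meets the back wall at x = 50.
- foot_back (a point): Centre of the flat rear face of the mirror's foot (20 mm above the mirror's underside, 119 behind its origin): the place to push.
- trim_ring: Bystander: chromed headlamp ring lying flat, 170 across, 30 high. Origin: centre of its underside.
- pale_ring: Bystander: pale green headlamp ring lying flat, 150 across, 26 high. Origin: centre of its underside.
- fitting: Bystander: upright brass fitting, 24 across, 34 high. Origin: centre of its underside.
- spray_can: Bystander: upright can, 52 across, 150 high. Origin: centre of its underside.
- carton: Bystander: cardboard carton 110 x 140 x 70 high. Origin: centre of its underside.
- rubber_foot: Bystander: black rubber foot, round, 48 across, 22 high. Origin: centre of its underside.
- driver: Bystander: screwdriver lying flat. Origin: on its underside.

How it is judged (in metres and radians):
On the way, in this order (a step that is already met when the one before it is completed fails the run):
1. the flap is held open (0.5 rad or more) by the fingers before the mirror's head has gone into the hood (value of joint flap above 0.5 rad and contact force between the fingers and flap above 0.3 N and x of mirror in the frame of hood below -0.02 m), for 0.1 s.
2. with the flap still held open by the fingers, the mirror's head is pushed completely into the hood (value of joint flap above 0.4 rad and contact force between the fingers and flap above 0.3 N and x of mirror in the frame of hood above 0.03 m), for 0.1 s.
At the end, for the whole second after the job is handed in: The mirror lies flat and at rest in the lane with its head completely inside the hood (origin at least 30 mm past the mouth), and the flap has sprung shut over its neck (within 0.05 rad) (x of mirror in the frame of hood above 0.03 m and y of mirror in the frame of hood between -0.01 and 0.01 m and z of mirror in the frame of hood below 0.01 m and angle between mirror's own z axis and vertical below 0.08 rad and value of joint flap below 0.05 rad and linear speed of mirror below 0.01 m/s); the robot touches nothing.
It fails at once if the mirror is lifted off the lane floor by more than 10 mm or tipped by more than 0.3 rad (z of mirror in the frame of hood above 0.016 m or angle between mirror's own z axis and vertical above 0.3 rad).
It fails at once if a bystander is moved by more than 20 mm (distance of any of trim_ring, pale_ring, fitting, spray_can, carton, rubber_foot, driver from where it was at the start of the episode above 0.02 m).
It also fails if it takes over 42 s, if anything falls off the work surface, if the arm or the gripper's body presses on something with over 40 N, if the wrist force passes 120 N, or if a joint passes its speed limit or range.

### The arm

A 7-joint arm with a two-finger parallel gripper is mounted at the origin on the work surface. World frame = base frame: x ahead of the robot, y to its left, z up, the work surface at z = 0. Lengths are in m, angles in degrees, forces in N, time in s.
With the tool pointing down it reaches from about 0.4 to 0.85 m from the base axis. Payload 10.4 kg.
Tool frame: the origin (TCP) lies midway between the tips of the shut fingers; the grasp point (between the pads) lies 19 mm behind it (r.grip_point_offset is the distance from the TCP to the grasp point, in m); z points along the fingers, y is the line along which they close (so a half turn about z gives the same grasp; the last joint's range is limited). The gripper opens to 85 mm and grips with 20 to 120 N. Pads are 22 mm wide; open, the fingers measure 114 mm over their backs; the gripper's body (76 mm by 85 mm) begins 54 mm behind the grasp point. The pads swing forward as they close: fully open they stand 13 mm farther back than shut.
Start: joints at [-72.685, 19.034, -3.707, 83.658, 1.238, 77.344, -5.071], TCP at [0.199, 0.592, 0.231] pointing down, gripper open.
Joint ranges: [-148.97, 148.97], [-28.65, 121.19], [-84.17, 76.75], [9.2, 138.47], [-72.65, 252.65], [3.7, 117.97], [-149.18, 149.18]. Speed limits (degrees/s): [127.2, 127.2, 159.86, 159.86, 180, 180, 180].

### API

Orientations are given as [roll, pitch, yaw] about the fixed x, y, z axes, in that order (R = Rz(yaw) Ry(pitch) Rx(roll)).
In Python, from rig import state, get_image, camera_info, r gives the robot as it stands.
- The arm moves only by the tool apply_moves, never from a script. Its argument "targets" is a list that holds one entry, the list of rows, each a list of 7 numbers: the opening, from -1 (shut) to 1 (fully open), then the shift along the tool's x, y, z in mm, then the turn, a rotation vector about the tool's x, y, z in rad. In form: [[[gripper, x, y, z, wx, wy, wz], ...]]. A call has 1 to 12 rows; each row shifts and turns the commanded pose from where the row before left it, along the tool's axes as they then stand; what a row does not reach is not made up. A row lasts 1/12 s, in which the tool goes at most 41.7 mm and 7.16 degrees, less where a joint would pass 70% of its speed; a pose out of reach is approached as far as the arm can. A call with a gripper value outside its range is refused whole. The fingers move at their own pace and stop on an object; "squeeze" is the grip in N (left out, the last holds). Time passes only in rows, so rows that do not move let the fingers close. It gives the time, the measured TCP pose, the force, the opening and the grip force at its end, in the units of the state.
- state(): the state, without advancing time (a new reading comes with each control period).
- get_image(name): name is "scene" or "top" or "wrist"; returns the picture (400x640x3 uint8, red, green, blue); there is no depth.
- camera_info(name): a dict with "vertical_fov" (degrees; the focal length in pixels is half the picture's height over the tangent of half this angle, whatever the lens; pixels are square), "cx", "cy" (the principal point, pixels), "T" (4x4, takes a point from camera to world coordinates); the wrist camera has in their place "T_tool_cam" (4x4, takes a point from camera to tool coordinates, whose origin is the TCP and whose axes are the flange's). Camera axes: x right, y down, z forward; pixel columns grow to the right and rows downward; lengths in m; the calibration is good to about 2 mm. The wrist camera is an equidistant fisheye: a pixel r from the principal point sees the ray r / f radians off the axis. A picture is of the moment at which its call begins: read the wrist's pose just before it. camera_info takes no time and is no camera call.
- r.job_done(): hands the job in; it is judged then, once.
The state is a dict: "clock": time; "q": joint angles; "dq": joint speeds; "joint_efforts": joint torques, N m; "tcp_pos": TCP position; "tool_rot": TCP orientation; "wrist_force": force on the tool from outside, world axes, zero at the start; "torque": the same for the moment, N m; "width": finger opening in m; "grip_force": force on a finger pad.
Only numpy, scipy, OpenCV 4.12 (cv2) and the standard library are available. Lean on these libraries where they do the work, as an engineer would, in place of code of your own. Each camera call takes 0.05 s, during which the arm holds its last target. There are 200 camera calls.

## Working session

There is one attempt and no reset: what is moved stays moved. The work goes in short steps, Python scripts to look and compute and a tool call to move; the robot and the scene stay as the last step left them, time stands still between calls to the robot, and variables do not carry over. Pictures are saved under pics/ and viewed, at most 13 in all, crops included, and the job is handed in when it is done.

Besides the shell and the picture viewer there is one more tool, called after "Request:" as name([rows], argument=value, ...), one row to a line, values as JSON. apply_moves: Moves the arm, as the interface text tells. Its arguments: {"type":"object","properties":{"targets":{"type":"array"},"squeeze":{"type":"number"}},"required":["targets"]}

```bash
ls; mkdir -p pics; python3 - <<'E'
from rig import state,get_image,camera_info,r
import cv2,numpy as np
np.set_printoptions(precision=4,suppress=True)
for n in ("scene","top"):
    cv2.imwrite(f"pics/{n}0.png",get_image(n)[:,:,::-1]); print(n,camera_info(n))
print(camera_info("wrist")); print(state())
E
```

```text
pics
scene {'vertical_fov': 44.841104063812686, 'cx': 320.8102348660827, 'cy': 203.42685152057032, 'T': array([[ 0.4276,  0.6269, -0.6512,  1.2812],
       [ 0.9038, -0.3081,  0.297 , -0.2284],
       [-0.0144, -0.7156, -0.6984,  0.743 ],
       [ 0.    ,  0.    ,  0.    ,  1.    ]])}
top {'vertical_fov': 56.142170221059274, 'cx': 321.8289202159711, 'cy': 198.91150528194245, 'T': array([[-0.0116, -0.9929,  0.1185,  0.5623],
       [-0.9996,  0.0144,  0.0231,  0.0509],
       [-0.0246, -0.1182, -0.9927,  0.7907],
       [ 0.    ,  0.    ,  0.    ,  1.    ]])}
{'vertical_fov': 65.70646984690485, 'cx': 315.5171518870345, 'cy': 197.02095103448477, 'T_tool_cam': array([[-0.0005, -0.9483, -0.3174,  0.0811],
       [ 1.    , -0.0005,  0.    ,  0.0004],
       [-0.0002, -0.3174,  0.9483, -0.1419],
       [ 0.    ,  0.    ,  0.    ,  1.    ]])}
{'clock': 0.1, 'q': array([-72.6834,  19.0685,  -3.709 ,  83.7003,   1.238 ,  77.3464,
        -5.0695]), 'dq': array([ 0.0268, -0.0744,  0.0189, -0.1763,  0.029 , -0.0129, -0.0493]), 'joint_efforts': array([  0.0011, -62.674 ,   0.0487, -39.2428,   0.0163,   0.0069,
        -0.0001]), 'tcp_pos': array([0.1993, 0.592 , 0.2306]), 'tool_rot': array([-179.9248,    0.0033,  161.3928]), 'wrist_force': array([-0.1272,  0.865 , -0.4534]), 'torque': array([-0.0071, -0.0085,  0.0047]), 'grip_force': 0.0, 'width': 0.0851643101672684}
```

View pics/scene0.png

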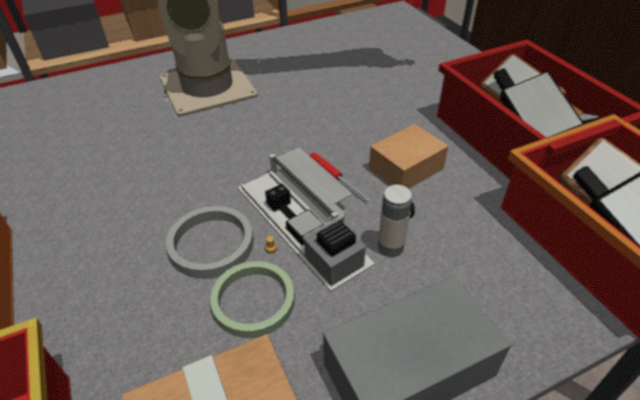

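View pics/top0.png

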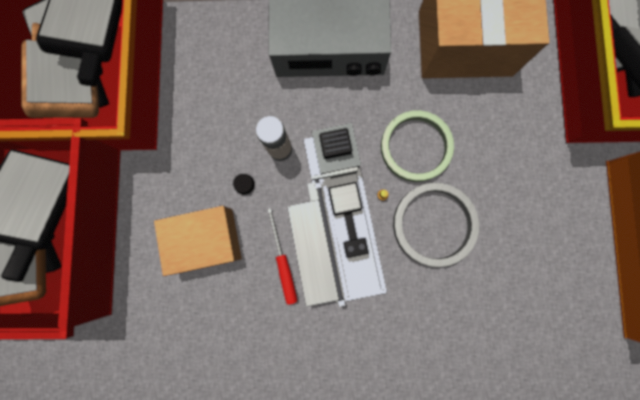

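```bash
python3 - <<'E'
import cv2
t=cv2.imread("pics/top0.png")[120:315,275:405]; t=cv2.resize(cv2.rotate(t,cv2.ROTATE_90_CLOCKWISE),None,fx=4,fy=4,interpolation=cv2.INTER_CUBIC)
cv2.imwrite("pics/topc.png",t)
s=cv2.imread("pics/scene0.png")[142:290,232:382]; s=cv2.resize(s,None,fx=4,fy=4,interpolation=cv2.INTER_CUBIC)
cv2.imwrite("pics/scenec.png",s)
E
```

```text
(no output)
```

View pics/topc.png

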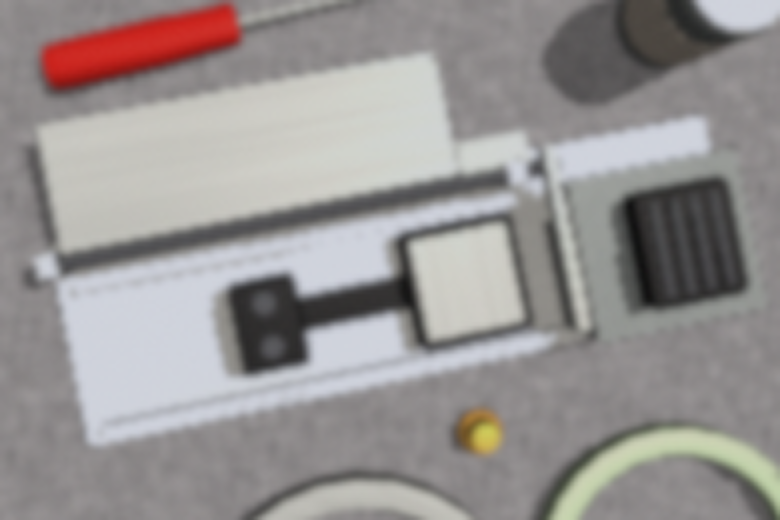

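View pics/scenec.png

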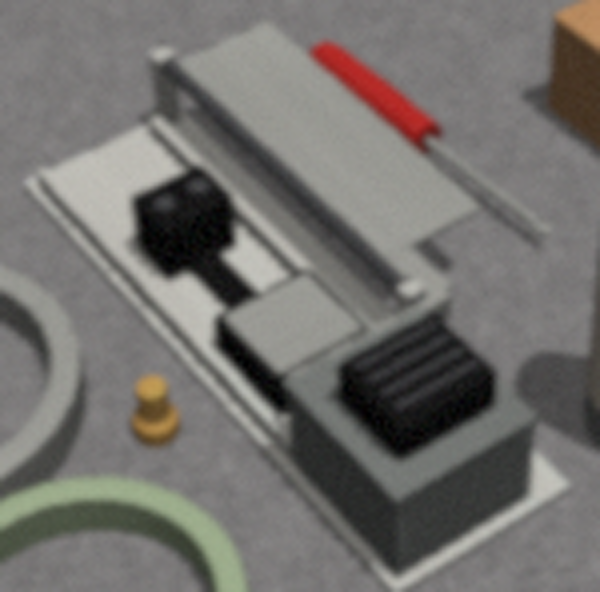

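```bash
cat > geo.py <<'E'
import numpy as np
from rig import camera_info
CI={n:camera_info(n) for n in("scene","top")}
def proj(n,P):
    c=CI[n];T=c["T"];f=200/np.tan(np.radians(c["vertical_fov"]/2))
    p=(np.asarray(P)-T[:3,3])@T[:3,:3]
    return np.stack([c["cx"]+f*p[:,0]/p[:,2],c["cy"]+f*p[:,1]/p[:,2]],1)
def rays(n,uv):
    c=CI[n];f=200/np.tan(np.radians(c["vertical_fov"]/2));uv=np.asarray(uv,float)
    d=np.c_[(uv[:,0]-c["cx"])/f,(uv[:,1]-c["cy"])/f,np.ones(len(uv))]@c["T"][:3,:3].T
    return c["T"][:3,3],d/np.linalg.norm(d,axis=1)[:,None]
def topc(p): p=np.asarray(p,float);return np.c_[275+(p[:,1]+.5)/4-.5,120+194-((p[:,0]+.5)/4-.5)]
def scec(p): p=np.asarray(p,float);return np.c_[232+(p[:,0]+.5)/4-.5,142+(p[:,1]+.5)/4-.5]
def tri(uvs,uvt):
    o1,d1=rays("scene",uvs);o2,d2=rays("top",uvt);out=[]
    for a,b in zip(d1,d2):
        s=np.linalg.lstsq(np.c_[a,-b],o2-o1,rcond=None)[0]
        A,B=o1+s[0]*a,o2+s[1]*b;out.append(np.r_[(A+B)/2,np.linalg.norm(A-B)])
    return np.array(out)
E
cat > fit.py <<'E'
from geo import *
from scipy.optimize import least_squares
np.set_printoptions(precision=4,suppress=True)
hT=[((-248,118,52),(37,127)),((-50,118,52),(433,55)),((-248,54,52),(62,250)),((-50,54,52),(456,178)),((-255,50,56),(45,268)),((-22,50,56),(520,172))]
hS=[((-248,118,52),(266,24)),((-50,118,52),(478,210)),((-248,54,52),(180,65)),((-255,50,56),(163,52)),((-22,50,56),(412,287)),((0,-40,66),(288,380)),((86,-40,66),(398,495)),((86,40,66),(532,415))]
mT=[((-119,23,40),(230,288)),((-85,23,40),(290,275)),((-85,-23,40),(308,360)),((-119,-23,40),(243,375)),((-30,31,28),(400,237)),((30,31,28),(510,213)),((30,-31,28),(532,325)),((-30,-31,28),(425,348))]
mS=[((-119,23,40),(193,172)),((-30,31,28),(300,270)),((30,31,28),(362,325)),((-30,-31,28),(218,320)),((-85,23,40),(232,208))]
def fit(T,S,z0):
    a,b=zip(*T);c,d=zip(*S);a=np.array(a)/1e3;c=np.array(c)/1e3
    def tf(x,P):
        C,s=np.cos(x[2]),np.sin(x[2]);return np.c_[x[0]+C*P[:,0]-s*P[:,1],x[1]+s*P[:,0]+C*P[:,1],P[:,2]+x[3]]
    f=lambda x:np.r_[proj("top",tf(x,a))-topc(b),proj("scene",tf(x,c))-scec(d)].ravel()
    x=least_squares(f,[.65,0,.15,z0],loss="soft_l1").x
    print("pose",x[:2],np.degrees(x[2]),"z",x[3]);print(f(x).reshape(-1,2).round(1).tolist());return x
h=fit(hT,hS,0);m=fit(mT,mS,.006)
d=m[:2]-h[:2];C,s=np.cos(h[2]),np.sin(h[2]);print("mirror in hood",[C*d[0]+s*d[1],-s*d[0]+C*d[1]],np.degrees(m[2]-h[2]))
i=[0,1,2,4,5];j=[0,1,2,3,4]
print("tri lip+posts",tri(scec([hS[k][1] for k in j]),topc([hT[k][1] for k in i])))
print("tri mirror",tri(scec([mS[k][1] for k in range(5)]),topc([mT[k][1] for k in (0,4,5,7,1)])))
np.save("h.npy",h)
E
python3 fit.py
```

```text
pose [0.7089 0.0307] 10.680012544630593 z -0.0009479520786385176
[[-0.2, 1.0], [-1.3, -0.4], [1.7, 0.7], [-0.5, -1.0], [-0.0, 0.0], [0.2, 0.6], [0.8, -0.8], [1.1, -0.7], [-1.0, -0.6], [-0.1, 0.4], [-0.3, 0.3], [-0.5, 0.6], [-0.5, 1.1], [0.9, 0.5]]
pose [0.6541 0.0212] 11.454991329624011 z -0.0004094406775155237
[[0.3, 1.5], [-0.2, -0.4], [1.2, -0.8], [1.3, -0.2], [-0.6, 1.4], [-0.8, 0.4], [0.7, -0.5], [1.4, 1.2], [1.7, -0.7], [2.1, 0.1], [3.9, 3.0], [-2.2, 0.7], [0.7, -1.3]]
mirror in hood [np.float64(-0.05562227135777274), np.float64(0.0008829515390526028)] 0.7749787849934198
tri lip+posts [[0.4447 0.0993 0.0503 0.0023]
 [0.6373 0.135  0.0495 0.0002]
 [0.456  0.0404 0.049  0.0011]
 [0.4493 0.0327 0.0564 0.0002]
 [0.679  0.0759 0.0568 0.0001]]
tri mirror [[ 0.5349  0.0182  0.04    0.0052]
 [ 0.6203  0.0426  0.031   0.0042]
 [ 0.6756  0.0531  0.0372  0.006 ]
 [ 0.6332 -0.0116  0.0303  0.0009]
 [ 0.5652  0.0259  0.0355  0.0011]]
```

Request:
apply_moves([
  [[1,0,0,0,0,0,-0.102],[1,0,0,0,0,0,-0.102],[1,0,0,0,0,0,-0.102],[1,0,0,0,0,0,-0.102],[1,0,0,0,0,0,-0.103],[1,-6,-20,0,0,0,0],[1,-12,-36,0,0,0,0],[1,-12,-36,0,0,0,0],[1,-12,-36,0,0,0,0],[1,-12,-36,0,0,0,0],[1,-12,-36,0,0,0,0],[1,-12,-36,0,0,0,0]],
])

```text
clock: 1.1
tcp_pos: [0.3203, 0.3729, 0.2311]
tool_rot: [-180.0, -0.0, -169.3]
wrist_force: [0.8, 0.6, 0.3]
width: 0.0856
grip_force: 0.0
```

Request:
apply_moves([
  [[1,-12,-36,0,0,0,0],[1,-12,-36,0,0,0,0],[1,-12,-36,0,0,0,0],[1,-12,-36,0,0,0,0],[1,-12,-36,0,0,0,0],[1,-12,-36,0,0,0,0],[1,-12,-36,0,0,0,0],[1,-12,-36,0,0,0,0],[1,-12,-36,0,0,0,0],[1,-11,-36,0,0,0,0],[1,0,0,0,0,0,0],[1,0,0,0,0,0,0]],
])

```text
clock: 2.1
tcp_pos: [0.5037, 0.0409, 0.231]
tool_rot: [-180.0, -0.0, -169.6]
wrist_force: [0.5, 0.3, -0.2]
width: 0.0854
grip_force: 0.0
```

```bash
cat > hs.py <<'E'
from rig import state,get_image,camera_info
import numpy as np,cv2
from scipy.spatial.transform import Rotation as Ro
h=np.load("h.npy"); H=Ro.from_euler("z",h[2]).as_matrix(); ho=np.r_[h[:2],0]
def where():
    s=state(); p=s["tcp_pos"]; R=Ro.from_euler("xyz",s["tool_rot"],degrees=True).as_matrix()
    return p,R,s
def wray(uv,p,R):
    c=camera_info("wrist");f=200/np.tan(np.radians(c["vertical_fov"]/2));uv=np.atleast_2d(uv).astype(float)-[c["cx"],c["cy"]]
    rr=np.linalg.norm(uv,axis=1,keepdims=True);a=rr/f
    d=np.c_[uv/rr*np.sin(a),np.cos(a)]; T=c["T_tool_cam"]
    return p+R@T[:3,3], d@T[:3,:3].T@R.T
def onz(uv,z,p,R):   # ray at world height z, in hood frame mm
    o,d=wray(uv,p,R); P=o+d*((z-o[2])/d[:,2])[:,None]
    return (P-ho)@H*1e3
E
python3 - <<'E'
from hs import *
p,R,s=where(); im=get_image("wrist"); np.savez("w1.npz",p=p,R=R); cv2.imwrite("pics/w1.png",im[:,:,::-1])
print(s["clock"],p,s["tool_rot"],s["width"],s["wrist_force"],(p-ho)@H*1e3)
E
```

```text
2.1 [0.50371123 0.04085596 0.23096992] [-1.79973801e+02 -3.78680293e-02 -1.69582500e+02] 0.08541738219174319 [ 0.45210349  0.31966336 -0.19072385] [-199.73992116   48.02728853  230.96991815]
```

View pics/w1.png

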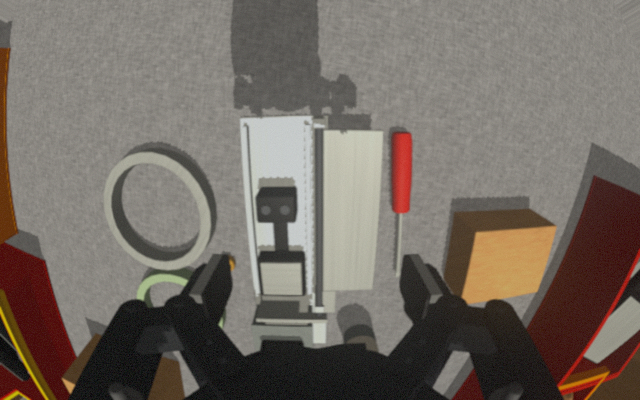

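```bash
python3 - <<'E'
import cv2
t=cv2.imread("pics/w1.png")[110:260,230:400]
cv2.imwrite("pics/w1c.png",cv2.resize(t,None,fx=4,fy=4,interpolation=cv2.INTER_CUBIC))
E
```

```text
(no output)
```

View pics/w1c.png

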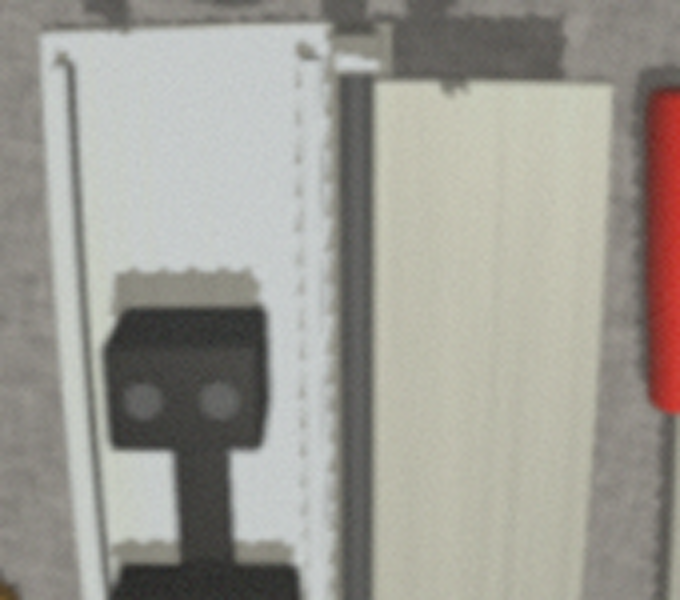

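```bash
python3 - <<'E'
from hs import *
np.set_printoptions(precision=1,suppress=True)
d=np.load("w1.npz"); c=lambda q:np.c_[230+(np.array(q)[:,0]+.5)/4-.5,110+(np.array(q)[:,1]+.5)/4-.5]
for n,q,z in (("lip back",[(375,82),(612,85)],.052),("foot top back/front",[(105,348),(267,342),(112,448),(262,448)],.046),("foot bot back",[(125,310),(262,308)],.006),("lane back",[(42,35),(330,25)],.006),("post",[(360,62)],.056),("rails",[(70,65),(305,50)],.018),("lip far",[(375,590),(584,590)],.052)):
    print(n,onz(c(q),z,d["p"],d["R"]).tolist())
E
```

```text
lip back [[-246.31566872956418, 56.419465281872746, 51.99999999999999], [-246.30146771950447, 118.75955070055569, 51.99999999999999]]
foot top back/front [[-172.1954022042221, -19.28597693485603, 45.999999999999986], [-173.73082955287123, 26.62973463558816, 45.999999999999986], [-141.63692085252396, -19.39518861286704, 45.999999999999986], [-141.7510946463207, 24.356871466386245, 45.999999999999986]]
foot bot back [[-171.4104535265476, -20.402726560561614, 6.000000000000005], [-171.73552769826495, 22.634581491147884, 6.000000000000005]]
lane back [[-257.7838148332027, -41.99141664620635, 6.000000000000005], [-258.4634112485183, 44.32935721981693, 6.000000000000005]]
post [[-251.91778388293494, 52.50758495946513, 55.99999999999999]]
rails [[-249.37604541957847, -31.001550466080115, 18.000000000000014], [-252.0467953464394, 37.306273693803945, 18.000000000000014]]
lip far [[-98.31464325418241, 56.85213345344083, 51.99999999999999], [-97.0054497580656, 119.69262920186193, 51.99999999999999]]
```

Request:
apply_moves([
  [[1,0,4,15,0,0,0.004],[1,0,0,30,0,0,0],[1,0,0,30,0,0,0],[1,0,0,30,0,0,0],[1,0,0,30,0,0,0],[1,0,0,25,0,0,0],[1,0,0,15,0,0,0],[1,0,0,5,0,0,0],[1,0,0,0,0,0,0],[1,0,0,0,0,0,0]],
])

```text
clock: 2.98
tcp_pos: [0.5029, 0.0479, 0.052]
tool_rot: [180.0, 0.0, -169.5]
wrist_force: [0.2, -0.6, 0.3]
width: 0.0855
grip_force: 0.0
```

```bash
python3 - <<'E'
from hs import *
p,R,s=where(); a=get_image("wrist"); b=get_image("scene")
print(s["clock"],p,s["tool_rot"],s["wrist_force"],(p-ho)@H*1e3)
a=cv2.resize(a[100:400,140:500],None,fx=1.1,fy=1.1); b=cv2.resize(b[120:300,220:380],None,fx=2.5,fy=2.5,interpolation=cv2.INTER_CUBIC)
o=np.zeros((450,800,3),np.uint8); o[:330,:396]=a; o[:450,400:800]=b
cv2.imwrite("pics/w2.png",o[:,:,::-1])
E
```

```text
2.9833 [0.50286211 0.04792    0.05198746] [ 1.79978365e+02  3.31855773e-02 -1.69491066e+02] [ 0.20153804 -0.59720531  0.26687303] [-199.26519893   55.12631901   51.98746136]
```

View pics/w2.png

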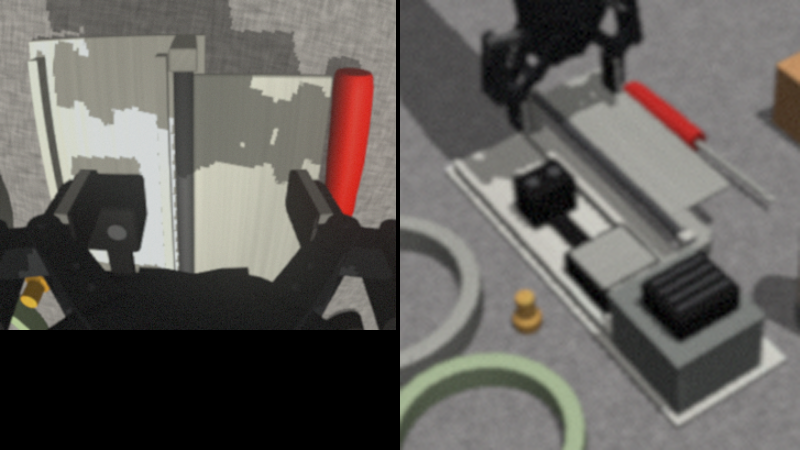

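```bash
python3 - <<'E'
from rig import camera_info
import numpy as np
c=camera_info("wrist");T=c["T_tool_cam"];f=200/np.tan(np.radians(c["vertical_fov"]/2))
for x in(11,-11):
  for y in(-57,-42.5,42.5,57):
    q=(np.array([x,y,-13])/1e3-T[:3,3])@T[:3,:3];a=np.arctan2(np.hypot(q[0],q[1]),q[2]);u=q[:2]/np.hypot(q[0],q[1])*a*f+[c["cx"],c["cy"]]
    print(x,y,((u-[140,100])*1.1).round(0))
E
```

```text
11 -57 [ 66. 163.]
11 -42.5 [ 96. 164.]
11 42.5 [289. 164.]
11 57 [320. 163.]
-11 -57 [ 73. 204.]
-11 -42.5 [102. 205.]
-11 42.5 [283. 205.]
-11 57 [312. 204.]
```

Request:
apply_moves([
  [[1,0,-5,4,0,0,0.003],[1,0,0,4,0,0,0],[1,0,0,3,0,0,0],[1,0,0,0,0,0,0]],
])

```text
clock: 3.42
tcp_pos: [0.5031, 0.042, 0.0397]
tool_rot: [180.0, -0.0, -169.8]
wrist_force: [-0.4, 0.5, -0.2]
width: 0.0851
grip_force: 0.0
```

Request:
apply_moves([
  [[1,0,0,4,0,0,0],[1,0,0,4,0,0,0],[1,0,0,0,0,0,0]],
])

```text
clock: 3.67
tcp_pos: [0.5036, 0.0421, 0.0318]
tool_rot: [-180.0, 0.0, -169.7]
wrist_force: [0.3, -0.2, 3.3]
width: 0.0859
grip_force: 1.3
```

Request:
apply_moves([
  [[1,0,0,5,0,0,0],[1,0,0,5,0,0,0],[1,0,0,5,0,0,0],[1,0,0,3,0,0,0],[1,0,0,0,0,0,0],[1,0,0,0,0,0,0]],
])

```text
clock: 4.17
tcp_pos: [0.5034, 0.0426, 0.0141]
tool_rot: [180.0, -0.0, -169.7]
wrist_force: [-0.3, 0.8, 2.7]
width: 0.0853
grip_force: 1.8
```

```bash
python3 - <<'E'
from hs import *
p,R,s=where(); a=get_image("top"); b=get_image("scene")
print(s["clock"],p,s["tool_rot"],s["wrist_force"],(p-ho)@H*1e3,s["width"])
a=cv2.resize(a[120:320,270:420],None,fx=2.5,fy=2.5,interpolation=cv2.INTER_CUBIC); b=cv2.resize(b[120:300,220:380],None,fx=2.5,fy=2.5,interpolation=cv2.INTER_CUBIC)
o=np.zeros((500,780,3),np.uint8); o[:,:375]=a; o[:450,380:780]=b
cv2.imwrite("pics/w3.png",o[:,:,::-1])
E
```

```text
4.1667 [0.50341465 0.04258094 0.01410127] [ 1.79972861e+02 -2.04799501e-02 -1.69715173e+02] [-0.25131945  0.82546703  2.70854937] [-199.71168742   49.77734837   14.10127315] 0.08532232992497359
```

View pics/w3.png

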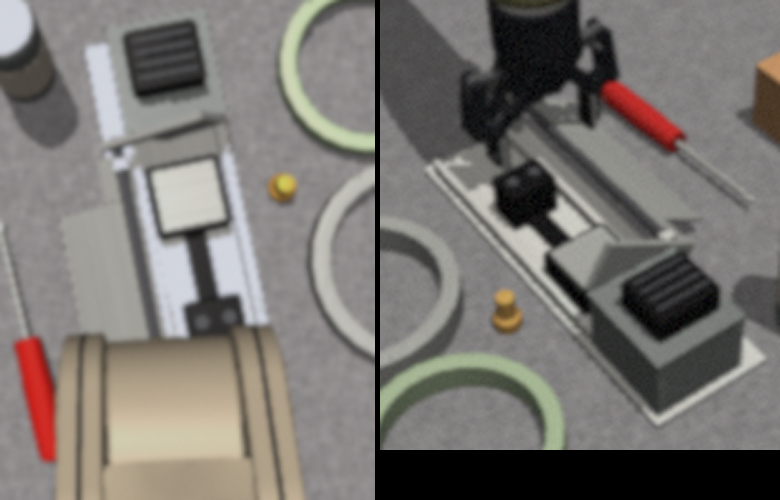

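Request:
apply_moves([
  [[1,0,0,3,0,0,0],[1,0,0,3,0,0,0],[1,0,0,0,0,0,0],[1,0,0,0,0,0,0]],
])

```text
clock: 4.6
tcp_pos: [0.5036, 0.0422, 0.0082]
tool_rot: [180.0, 0.0, -169.7]
wrist_force: [-0.3, 0.9, 3.0]
width: 0.0852
grip_force: 1.9
```

Request:
apply_moves([
  [[1,-4,0,0,0,0,0],[1,-4,0,0,0,0,0],[1,-4,0,0,0,0,0],[1,-4,0,0,0,0,0],[1,-4,0,0,0,0,0],[1,-4,0,0,0,0,0],[1,-4,0,0,0,0,0],[1,-4,0,0,0,0,0],[1,-4,0,0,0,0,0],[1,-4,0,0,0,0,0],[1,0,0,0,0,0,0]],
])

```text
clock: 5.52
tcp_pos: [0.5432, 0.0494, 0.0081]
tool_rot: [180.0, -0.0, -169.7]
wrist_force: [-2.2, 1.6, 2.5]
width: 0.0857
grip_force: 1.9
```

```bash
python3 - <<'E'
from hs import *
p,R,s=where(); a=get_image("top"); b=get_image("scene")
print(s["clock"],p,s["tool_rot"],s["wrist_force"],(p-ho)@H*1e3,s["width"])
a=cv2.resize(a[120:320,270:420],None,fx=2.5,fy=2.5,interpolation=cv2.INTER_CUBIC); b=cv2.resize(b[120:300,220:380],None,fx=2.5,fy=2.5,interpolation=cv2.INTER_CUBIC)
o=np.zeros((500,780,3),np.uint8); o[:,:375]=a; o[:450,380:780]=b
cv2.imwrite("pics/w4.png",o[:,:,::-1])
E
```

```text
5.5167 [0.54322871 0.04944456 0.00809013] [ 1.79995968e+02 -3.44795222e-02 -1.69725528e+02] [-2.24606709  1.58177414  2.48328102] [-159.31531402   49.14357521    8.09013087] 0.08569088233449801
```

View pics/w4.png

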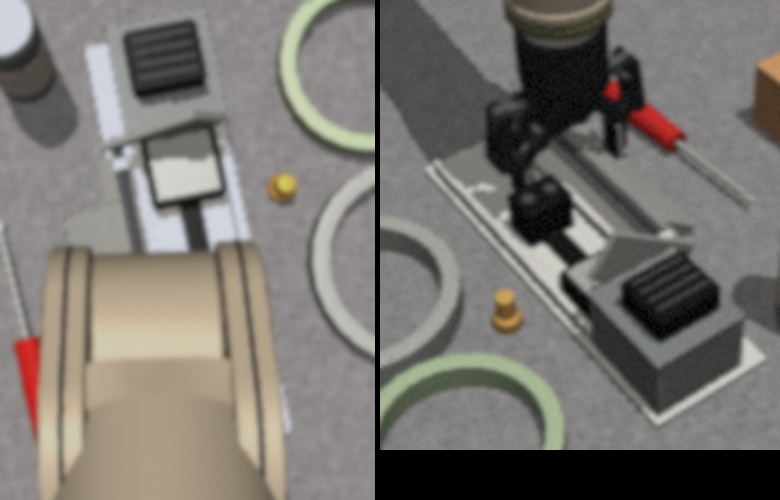

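Request:
apply_moves([
  [[1,-4,0,0,0,0,0],[1,-5,0,0,0,0,0],[1,-5,0,0,0,0,0],[1,-5,0,0,0,0,0],[1,-5,0,0,0,0,0],[1,-5,0,0,0,0,0],[1,0,0,0,0,0,0]],
])

```text
clock: 6.2
tcp_pos: [0.5719, 0.0547, 0.0082]
tool_rot: [180.0, 0.0, -169.7]
wrist_force: [-2.2, 1.6, 1.6]
width: 0.0856
grip_force: 1.9
```

Request:
apply_moves([
  [[1,-4,0,0,0,0,0],[1,-5,0,0,0,0,0],[1,-5,0,0,0,0,0],[1,-5,0,0,0,0,0],[1,-5,0,0,0,0,0],[1,-5,0,0,0,0,0],[1,-4,0,0,0,0,0],[1,-3,0,0,0,0,0],[1,0,0,0,0,0,0]],
])

```text
clock: 6.95
tcp_pos: [0.6069, 0.0609, 0.0081]
tool_rot: [180.0, -0.0, -169.7]
wrist_force: [-3.7, 1.8, 3.4]
width: 0.0857
grip_force: 1.9
```

```bash
python3 - <<'E'
from hs import *
p,R,s=where(); a=get_image("wrist"); b=get_image("scene")
np.savez("w5.npz",p=p,R=R)
print(s["clock"],p,s["tool_rot"],s["wrist_force"],(p-ho)@H*1e3,s["width"])
a=cv2.resize(a[100:400,140:500],None,fx=1.1,fy=1.1); b=cv2.resize(b[120:300,220:380],None,fx=2.5,fy=2.5,interpolation=cv2.INTER_CUBIC)
o=np.zeros((450,800,3),np.uint8); o[:330,:396]=a; o[:450,400:800]=b
cv2.imwrite("pics/w5.png",o[:,:,::-1])
E
```

```text
6.95 [0.60690245 0.06094535 0.00814065] [ 1.79996351e+02 -1.57662533e-02 -1.69726310e+02] [-3.72165228  1.82102607  3.38983608] [-94.61319263  48.64488206   8.14064825] 0.08566231862433991
```

View pics/w5.png

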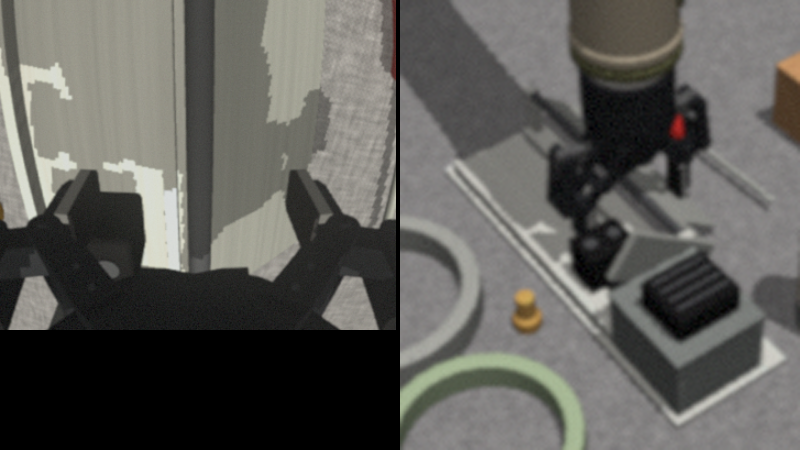

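Request:
apply_moves([
  [[1,-3,0,0,0,0,0],[1,-3,0,0,0,0,0],[1,0,0,0,0,0,0],[1,0,0,0,0,0,0]],
])

```text
clock: 7.38
tcp_pos: [0.6127, 0.0619, 0.0083]
tool_rot: [180.0, 0.0, -169.7]
wrist_force: [-3.6, 2.0, 3.9]
width: 0.0855
grip_force: 2.0
```

```bash
python3 - <<'E'
from hs import *
d=np.load("w5.npz")
print(onz([(140+130/1.1,100+193/1.1),(140+142/1.1,100+205/1.1)],.046,d["p"],d["R"]))
p,R,s=where();print((p-ho)@H*1e3,s["wrist_force"])
a=get_image("wrist")[240:340,200:300]; cv2.imwrite("pics/w6.png",cv2.resize(a,None,fx=5,fy=5,interpolation=cv2.INTER_CUBIC)[:,:,::-1]); np.savez("w6.npz",p=p,R=R)
E
```

```text
[[-107.65041177   25.9277224    46.        ]
 [-102.37984187   29.9645739    46.        ]]
[-88.71012928  48.53205153   8.3018517 ] [-3.56230491  1.9771019   3.94681694]
```

View pics/w6.png

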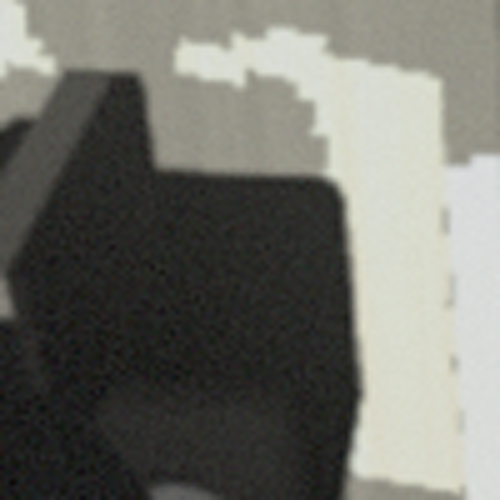

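```bash
python3 - <<'E'
from hs import *
d=np.load("w6.npz")
print(onz([(268,275.6),(232,275)],.006,d["p"],d["R"]),onz([(272,318.4)],.046,d["p"],d["R"]))
E
```

```text
[[-75.6190126   22.27979065   6.        ]
 [-75.30292613   1.47626376   6.        ]] [[-78.85138707  29.6118657   46.        ]]
```

Request:
apply_moves([
  [[1,0,0,0,0,0,0],[1,4,0,0,0,0,0],[1,4,0,0,0,0,0],[1,0,0,-6,0,0,0],[1,0,0,-6,0,0,0],[1,0,0,-6,0,0,0],[1,0,0,-6,0,0,0],[1,0,0,-8,0,0,0],[1,0,0,-8,0,0,0],[1,0,0,-20,0,0,0],[1,0,0,-30,0,0,0],[1,0,0,-30,0,0,0]],
])

```text
clock: 8.43
tcp_pos: [0.6042, 0.0594, 0.1292]
tool_rot: [-179.9, -0.1, -169.8]
wrist_force: [0.2, 0.0, -0.1]
width: 0.0854
grip_force: 0.0
```

Request:
apply_moves([
  [[1,30,0,-15,0,0,0],[1,35,0,-15,0,0,0],[1,35,0,-15,0,0,0],[1,35,0,0,0,0,0],[1,20,0,0,0,0,0],[1,0,0,0,0,0,0],[1,0,0,0,0,0,0],[1,0,0,0,0,0,0]],
])

```text
clock: 9.1
tcp_pos: [0.453, 0.0326, 0.1738]
tool_rot: [-180.0, 0.1, -169.8]
wrist_force: [0.2, 0.9, 0.7]
width: 0.0854
grip_force: 0.0
```

```bash
python3 - <<'E'
from hs import *
p,R,s=where(); a=get_image("top"); b=get_image("scene")
print(s["clock"],p,s["wrist_force"],np.abs(s["dq"]).max())
a=cv2.resize(a[120:320,270:420],None,fx=2.5,fy=2.5,interpolation=cv2.INTER_CUBIC); b=cv2.resize(b[120:300,220:380],None,fx=2.5,fy=2.5,interpolation=cv2.INTER_CUBIC)
o=np.zeros((500,780,3),np.uint8); o[:,:375]=a; o[:450,380:780]=b
cv2.imwrite("pics/w7.png",o[:,:,::-1])
E
```

```text
9.1 [0.45302365 0.03262135 0.17376859] [0.17942548 0.91850249 0.69619035] 1.484766207102002
```

View pics/w7.png

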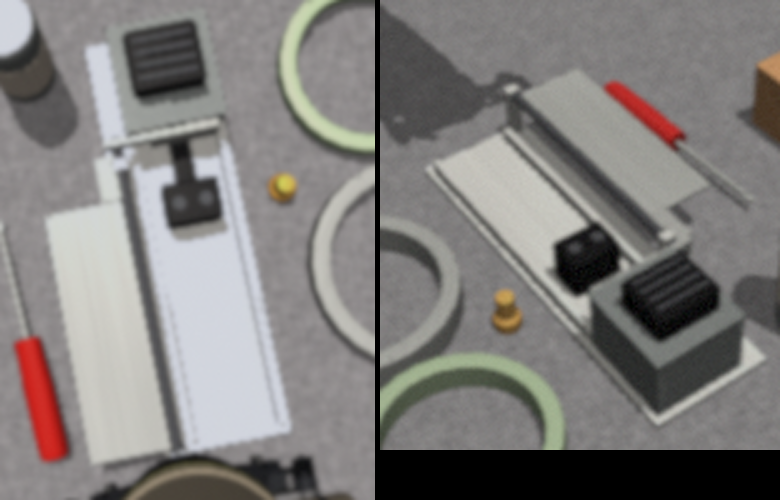

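The pictures show the flap shut level over the neck, the head out of sight inside the hood (the foot is at about (192,200) in the top crop), and the bystanders in view where they were. I'm handing in.

```bash
python3 -c "
from rig import r
print(r.job_done())"
```

```text
the job is handed in; nothing more can be done
None
```

The mirror is loaded, with its head about 10 mm past the required depth in the hood by my measurement and the flap shut over its neck; I handed the job in at about 9 s and no verdict was returned.

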